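# Put the trussing twine away

### The job

The leeks are prepped, so put the twine away: swing the twine stand's guide arm well out of the way to one side, draw the spool straight up off the spindle without tipping or shifting the stand, and set it down gently, upright, in the empty compartment of the bamboo tray beside the spare spool. Leave the tray, the spare spool, the leeks and the knife where they are.

Things in the scene. Friction and masses are not known exactly. Their poses are not given: they have to be found in the camera images.
- stand: Steel twine stand, loose, 2 kg: plate 185 x 115 mm, top 12 mm above the worktop. Origin on the spindle's axis at worktop level, z up; the plate spans x -52 to +133 mm, y -58 to +58 mm. Upright spindle 14 mm thick, domed tip, on a 38 mm boss where the spool stands, 16 mm above the worktop. A 12 mm mast 80 mm from the spindle along +x (roughly away from the robot) carries the guide arm.
- spindle_tip (a point): Top of the spindle, 98 mm above the worktop: the spool's underside must rise above this to come free.
- mast (a point): On the mast's axis, the guide arm's swivel, level with the arm's centre line, 150 mm above the worktop. The arm's collar here is 19 mm across; a black cap 24 mm across tops it, highest point 170 mm above the worktop.
- guide_arm (a joint): Swivel of the guide arm about the upright mast, rad, counter-clockwise positive from above. 0: it points along the stand's -x, its eye straight over the spindle. Turns up to 2.4 rad either way and stays where left; 1 to 2 N of sideways push moves it. A quarter turn or more gives a gripper room over the spool. It is a level 8 mm steel rod, centre line 150 mm above the worktop.
- guide_eye (a point): Centre of the round steel eye, 29 mm across and 6 mm thick, at the end of the guide arm, 80 mm from the mast's axis, 150 mm above the worktop.
- spool: Spool of cream cotton twine wound on a cardboard tube, a plain cylinder 60 mm in diameter and 70 mm tall with a 20 mm bore, about 160 g (varies), standing loosely on the stand's spindle. The loose end is tucked in. Origin: centre of the underside; z along the bore, up.
- tray: Open bamboo tray, 110 x 215 mm (x, y), 36 mm high, walls and floor 6 mm thick, loose, 0.7 kg, with a divider across the middle making two compartments 98 x 98 mm side by side along y. The compartment at +y holds the spare spool, the one at -y is empty. Origin: centre of the underside.
- tray_free (a point): Centre of the floor of the tray's empty compartment, 6 mm above the worktop; axes as the tray's. The walls round it rise 30 mm above this floor, the divider 26 mm.
- spare: Spare spool, the same twine but fuller: 66 mm in diameter, 70 mm tall, standing upright in the tray's other compartment, about 104 mm from the empty one's centre. Origin: centre of the underside. Leave it.
- leek_a: Leek, 38 mm thick and 260 mm long, lying on the bamboo chopping board (400 x 250 x 18 mm, beyond the work). Origin: underside of the root end. Leave it.
- leek_b: Leek, 34 mm thick and 250 mm long, lying on the same board. Origin: underside of the root end. Leave it.
- knife: Cook's knife with a dark wooden handle, about 310 mm long, lying flat on the board. Origin: underside of the handle, 40 mm from the blade. Leave it.
There are look-alikes about, which are no part of the job. What is shaped like the spool but yellow is not meant.

How it is judged:
By the outcome, as a careful person would: the job done as asked, in the order asked, and still so for the second after the job is handed in, with the robot touching nothing.
It also fails if it takes over 67 s, if anything falls off the work surface, if the arm or the gripper's body presses on something with over 40 N, if the wrist force passes 120 N, or if a joint passes its speed limit or range.

### The arm

A 7-joint arm with a two-finger parallel gripper is mounted at the origin on the work surface. World frame = base frame: x ahead of the robot, y to its left, z up, the work surface at z = 0. Lengths are in m, angles in rad, forces in N, time in s.
With the tool pointing down it reaches from about 0.425 to 0.875 m from the base axis. Payload 4.7 kg.
Tool frame: the origin (TCP) lies midway between the tips of the shut fingers; the grasp point (between the pads) lies 19 mm behind it; z points along the fingers, y is the line along which they close (so a half turn about z gives the same grasp; the last joint's range is limited). The gripper opens to 87 mm and grips with 3 to 60 N. Pads are 19 mm wide; open, the fingers measure 117 mm over their backs; the gripper's body (75 mm by 190 mm) begins 51 mm behind the grasp point.
Start: joints at [-1.235, 0.321, -0.07, 1.45, 0.023, 1.371, -0.057], TCP at [0.206, 0.617, 0.203] pointing down, gripper open.
Joint ranges: [-2.86, 2.86], [-0.3, 2.09], [-1.38, 1.24], [0.06, 2.45], [-1.56, 4.7], [0.09, 2.05], [-2.69, 2.69]. Speed limits (rad/s): [2.57, 2.57, 3.14, 3.14, 3.14, 3.14, 3.14].

### API

Orientations are given as a rotation vector (axis times angle).
In Python, from bench import monitor, cams, workorder gives the robot as it stands.
- The arm moves only by the tool move_arm, never from a script. Its arguments are lists of equal length, an entry for each row: "slide": the shift along the tool's x, y, z in cm, a list of three; "roll": the turn about the tool's z in rad. In form: {"slide": [[dx, dy, dz], ...], "roll": [roll, ...]}. A call has 1 to 20 rows; each row is the pose to reach, as a shift and turn from the pose commanded when the call began, along the tool's axes at that moment; what a row does not reach only later rows make up. A row lasts 1/10 s, in which the tool goes at most 50 mm and 8.59 degrees, less where a joint would pass 70% of its speed; a pose out of reach is approached as far as the arm can. A call with a gripper value outside its range is refused whole. "gripper" is the finger opening in cm, from 0 to 8.7, set as the call begins (left out, the last holds). The fingers move at their own pace and stop on an object; "squeeze" is the grip in N (left out, the last holds). Time passes only in rows, so rows that repeat a pose let the fingers close. It gives the time, the measured TCP pose, the force, the opening and the grip force at its end, in the units of the state.
- monitor.get_state(): the state, without advancing time (a new reading comes with each control period).
- cams.get_image(name): name is "scene" or "top" or "wrist"; returns the picture (400x640x3 uint8, red, green, blue); there is no depth.
- cams.get_calibration(name): a dict with "mtx" (3x3 intrinsics, pixels), "R" (3x3) and "t" (3): a world point X has camera coordinates R X + t. Camera axes: x right, y down, z forward; pixel columns grow to the right and rows downward; lengths in m; the calibration is good to about 2 mm. The wrist camera is an equidistant fisheye: a pixel r from the principal point sees the ray r / f radians off the axis. A picture is of the moment at which its call begins: read the wrist's pose just before it. get_calibration takes no time and is no camera call; for the wrist camera it gives the pose at the moment of the call.
- workorder.close_job(): hands the job in; it is judged then, once.
The state is a dict: "time": time; "joint_positions": joint angles; "qd": joint speeds; "joint_torque": joint torques, N m; "position": TCP position; "tool_rot": TCP orientation; "ft_force": force on the tool from outside, world axes, zero at the start; "torque": the same for the moment, N m; "grip_width": opening from 0.0 (shut) to 1.0 (fully open); "grip_force": force on a finger pad.
Only numpy, scipy, OpenCV 4.12 (cv2) and the standard library are available. Lean on these libraries where they do the work, as an engineer would, in place of code of your own. Each camera call takes 0.05 s, during which the arm holds its last target. There are 200 camera calls.

## Working session

There is one attempt and no reset: what is moved stays moved. The work goes in short steps, Python scripts to look and compute and a tool call to move; the robot and the scene stay as the last step left them, time stands still between calls to the robot, and variables do not carry over. Pictures are saved under pics/ and viewed, at most 10 in all, crops included, and the job is handed in when it is done.

Besides the shell and the picture viewer there is one more tool, called after "Request:" as name(argument=value, ...) on one line, values as JSON. move_arm: Moves the arm, as the interface text tells. Its arguments: {"type":"object","properties":{"slide":{"type":"array","items":{"type":"array","items":{"type":"number"}}},"roll":{"type":"array","items":{"type":"number"}},"gripper":{"type":"number"},"squeeze":{"type":"number"}},"required":["slide","roll"]}

```bash
ls; mkdir -p pics; python3 - <<'E'
from bench import monitor, cams
import cv2,numpy as np
s=monitor.get_state();print(s)
for n in ("scene","top"):
    cv2.imwrite(f"pics/{n}0.png",cams.get_image(n)[:,:,::-1]);c=cams.get_calibration(n);print(n,c)
E
```

```text
pics
{'time': 0.0, 'joint_positions': array([-1.23489761,  0.32181916, -0.07009702,  1.45167029,  0.02260446,
        1.37079129, -0.05688793]), 'qd': array([-0.00081367,  0.00047497,  0.00050593,  0.00116393,  0.00031849,
        0.00019224,  0.00045028]), 'joint_torque': array([-4.84288521e-04, -4.91303623e+01, -4.04192191e-01, -3.12518585e+01,
       -6.37948955e-02,  4.42772184e-02,  1.90693208e-04]), 'position': array([0.20543514, 0.61606146, 0.2014665 ]), 'tool_rot': array([-5.03183257e-01, -3.10082285e+00,  2.96785067e-03]), 'ft_force': array([-0.82027896,  0.31788981, -0.12177112]), 'torque': array([-0.02376261, -0.00186151, -0.01979916]), 'grip_force': 0.0, 'grip_width': 1.0002236433760157}
scene {'mtx': array([[422.03797154,   0.        , 315.9050819 ],
       [  0.        , 422.03797154, 197.03937858],
       [  0.        ,   0.        ,   1.        ]]), 'R': array([[ 0.46303307,  0.88633158,  0.00408651],
       [ 0.6986246 , -0.362127  , -0.61707998],
       [-0.54545764,  0.28858338, -0.78688982]]), 't': array([-0.26776896, -0.33064431,  1.2778433 ])}
top {'mtx': array([[467.39861548,   0.        , 319.72666346],
       [  0.        , 467.39861548, 198.19041041],
       [  0.        ,   0.        ,   1.        ]]), 'R': array([[-0.02414799, -0.99967585, -0.00806649],
       [-0.98559126,  0.02515743, -0.16726319],
       [ 0.1674119 ,  0.00391119, -0.98587928]]), 't': array([0.01689328, 0.57758131, 1.21042072])}
```

View pics/scene0.png

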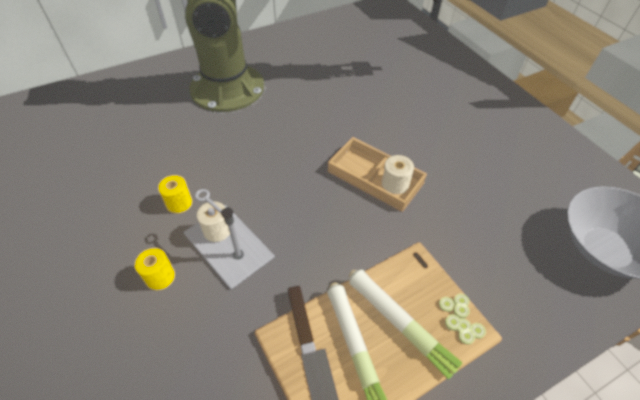

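View pics/top0.png

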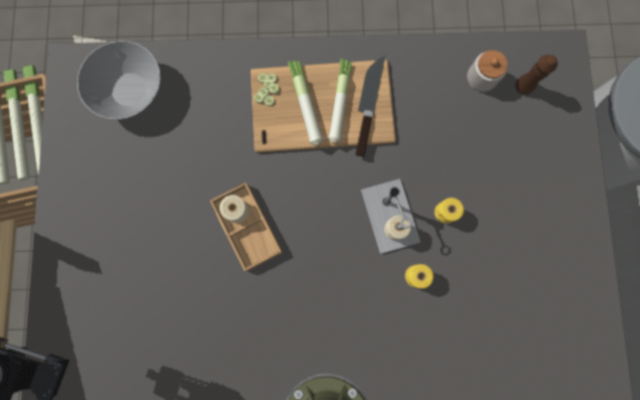

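The scene picture shows the stand plate around (230,245), with the spool at (213,222), the cap at (228,215) and the eye at (203,196). The tray is at (377,173), with its empty half towards the robot. In the top picture the spool is at (398,228), the cap at (394,190), the tray at (245,227), and the yellow decoys at (449,210) and (420,276). Next I'll enlarge for measuring.

```bash
cat > h.py <<'E'
import numpy as np,cv2
from bench import cams,monitor
def ray(n,uv):
    c=cams.get_calibration(n);K,R,t=c["mtx"],c["R"],c["t"]
    d=R.T@np.linalg.inv(K)@np.array([uv[0],uv[1],1.]);return -R.T@t,d
def plane(n,uv,z):
    o,d=ray(n,uv);return o+d*(z-o[2])/d[2]
def tri(a,b):
    A=[];B=[]
    for n,uv in (a,b):
        o,d=ray(n,uv);d=d/np.linalg.norm(d);P=np.eye(3)-np.outer(d,d);A.append(P);B.append(P@o)
    return np.linalg.lstsq(np.vstack(A),np.hstack(B),rcond=None)[0]
def proj(n,X):
    c=cams.get_calibration(n);p=c["mtx"]@(c["R"]@np.array(X)+c["t"]);return p[:2]/p[2]
E
python3 - <<'E'
import cv2,numpy as np
t=cv2.imread('pics/top0.png');s=cv2.imread('pics/scene0.png')
f=lambda i,x,y,w,h,k:cv2.resize(i[y:y+h,x:x+w],None,fx=k,fy=k,interpolation=cv2.INTER_CUBIC)
# each 100x75 crop x4
a=np.hstack([f(t,345,170,100,75,4),f(t,200,178,100,75,4)])
b=np.hstack([f(s,178,180,100,75,4),f(s,325,135,100,75,4)])
o=np.vstack([a,b])
cv2.imwrite('pics/crops.png',o)
for n,i in(('top',t),('scene',s)):
    h=cv2.cvtColor(i,cv2.COLOR_BGR2HSV)
    for nm,lo,hi in(('bamboo',(8,90,90),(22,255,255)),('plate',(90,10,110),(130,60,200)),('cream',(12,20,150),(30,95,255))):
        m=cv2.inRange(h,lo,hi)
        for c in cv2.findContours(m,cv2.RETR_EXTERNAL,cv2.CHAIN_APPROX_SIMPLE)[0]:
            if 100<cv2.contourArea(c)<6000:print(n,nm,cv2.contourArea(c),np.round(cv2.boxPoints(cv2.minAreaRect(c)),1).tolist())
E
```

```text
top bamboo 119.5 [[-0.699999988079071, 200.8000030517578], [34.599998474121094, 193.0], [35.599998474121094, 197.60000610351562], [0.30000001192092896, 205.5]]
top bamboo 117.5 [[-0.800000011920929, 194.1999969482422], [34.900001525878906, 186.39999389648438], [35.79999923706055, 190.60000610351562], [0.10000000149011612, 198.39999389648438]]
top bamboo 3098.5 [[210.0, 201.0], [246.8000030517578, 182.60000610351562], [281.6000061035156, 252.1999969482422], [244.8000030517578, 270.6000061035156]]
top bamboo 185.5 [[-0.0, 75.0], [44.0, 75.0], [44.0, 91.0], [0.0, 91.0]]
top bamboo 3726.5 [[248.89999389648438, 69.30000305175781], [308.1000061035156, 65.0999984741211], [314.0, 147.39999389648438], [254.8000030517578, 151.6999969482422]]
top bamboo 1138.5 [[368.0, 61.0], [394.0, 61.0], [394.0, 143.0], [368.0, 143.0]]
top bamboo 2701.5 [[301.8999938964844, 65.5999984741211], [373.0, 60.70000076293945], [378.6000061035156, 143.10000610351562], [307.5, 147.89999389648438]]
top bamboo 572.5 [[479.0, 50.0], [506.0, 50.0], [506.0, 77.0], [479.0, 77.0]]
top plate 1691.5 [[613.0, 58.0], [639.0, 58
[... 2342 characters left out ...]
24219], [433.70001220703125, 179.8000030517578], [402.5, 210.5]]
scene cream 249.0 [[561.4000244140625, 117.0], [578.9000244140625, 92.5], [606.5, 112.19999694824219], [589.0, 136.6999969482422]]
scene cream 188.5 [[517.7000122070312, 73.5], [528.2000122070312, 57.79999923706055], [542.2000122070312, 67.19999694824219], [531.7999877929688, 82.80000305175781]]
scene cream 2174.0 [[497.3999938964844, 26.600000381469727], [510.8999938964844, 7.800000190734863], [651.0999755859375, 108.19999694824219], [637.5, 127.0999984741211]]
scene cream 1050.5 [[534.9000244140625, 18.600000381469727], [553.0999755859375, -8.600000381469727], [622.2999877929688, 37.5], [604.2000122070312, 64.80000305175781]]
```

View pics/crops.png

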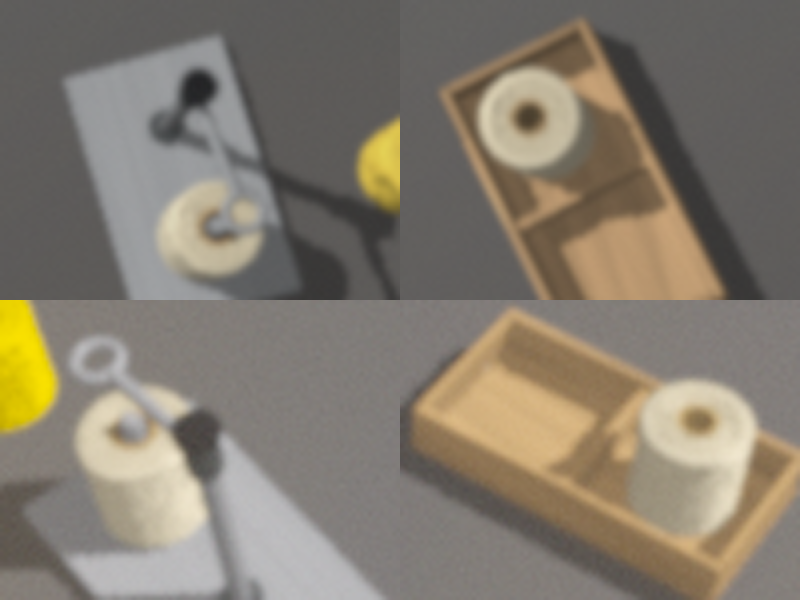

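```bash
python3 - <<'E'
from h import *
np.set_printoptions(precision=4,suppress=True)
P={'spooltop':((397.5,227.5),(212.2,213.8),.086),'tip':((399.5,226.5),(210.8,211),.098),'eye':((406.5,223.2),(202.8,195),.15),'cap':((394.8,191.8),(227.5,212),.168)}
for k,(a,b,z) in P.items():print(k,plane('top',a,z),plane('scene',b,z),tri(('top',a),('scene',b)))
print('tray top');T=np.array([plane('top',u,.036) for u in((210.4,201),(246.6,182.8),(281.6,252.2),(244.8,270.6))])
print(T,T.mean(0),np.linalg.norm(np.diff(T,axis=0),axis=1))
S=np.array([plane('scene',u,.036) for u in((328.8,162),(353.8,138),(425,173.8),(403.8,202.5))]);print('scene',S,S.mean(0),np.linalg.norm(np.diff(S,axis=0),axis=1))
p=np.array([plane('top',u,.012) for u in((360.8,190),(400,178.8),(420.5,242.5))]);print('plate',p,np.linalg.norm(np.diff(p,axis=0),axis=1))
s=monitor.get_state();print(s['time'],cv2.Rodrigues(s['tool_rot'])[0])
E
```

```text
spooltop [ 0.4896 -0.1965  0.086 ] [ 0.495  -0.2014  0.086 ] [ 0.49   -0.1993  0.0788]
tip [ 0.4908 -0.1998  0.098 ] [ 0.4962 -0.2025  0.098 ] [ 0.4914 -0.2015  0.0916]
eye [ 0.4931 -0.2087  0.15  ] [ 0.4926 -0.2073  0.15  ] [ 0.4932 -0.2079  0.1509]
cap [ 0.5687 -0.1812  0.168 ] [ 0.5678 -0.1806  0.168 ] [ 0.5686 -0.1809  0.169 ]
tray top
[[0.5798 0.3005 0.036 ]
 [0.6279 0.2019 0.036 ]
 [0.4363 0.1079 0.036 ]
 [0.3901 0.2062 0.036 ]] [0.5085 0.2041 0.036 ] [0.1097 0.2134 0.1086]
scene [[0.4378 0.1092 0.036 ]
 [0.3933 0.2074 0.036 ]
 [0.5787 0.297  0.036 ]
 [0.6272 0.2011 0.036 ]] [0.5093 0.2037 0.036 ] [0.1078 0.2059 0.1075]
plate [[ 0.6042 -0.112   0.012 ]
 [ 0.6332 -0.2225  0.012 ]
 [ 0.4546 -0.2689  0.012 ]] [0.1142 0.1845]
0.1 [[-0.9487  0.3162 -0.0004]
 [ 0.3162  0.9487 -0.0017]
 [-0.0001 -0.0017 -1.    ]]
```

Request:
move_arm(slide=[[-4,-3,0],[-8,-6,0],[-12,-9,0],[-16,-12,0],[-20,-15,0],[-24,-18,0],[-28,-21.5,0],[-32,-25,0],[-35,-28,0],[-36.5,-31.5,0],[-38,-35,0],[-39.5,-38.5,0],[-41,-42,0],[-42.5,-45.5,0],[-44,-49,0],[-45.5,-52.5,0],[-47,-56,0],[-48.7,-59.4,0],[-48.7,-59.4,0],[-48.7,-59.4,0]], roll=[0.13,0.26,0.39,0.52,0.65,0.78,0.91,1.04,1.17,1.3,1.43,1.56,1.69,1.82,1.95,2.08,2.21,2.34,2.47,2.57], gripper=0)

```text
time: 2.1
position: [0.4793, -0.1025, 0.2022]
tool_rot: [-3.119, -0.379, 0.001]
ft_force: [0.7, 0.4, 0.4]
grip_width: 0.006
grip_force: 0.0
```

Request:
move_arm(slide=[[1.5,2.7,2],[2.9,5.4,5],[2.9,5.4,7.2],[2.9,5.4,7.2],[1.6,6.95,7.2],[1.3,7.6,7.2],[1.05,8.35,7.2],[0.9,9.1,7.2],[0.85,9.85,7.2],[0.9,10.6,7.2],[1.05,11.35,7.2],[1.6,12.75,7.2],[2.55,13.95,7.2],[3.75,14.85,7.2],[5.15,15.45,7.2],[6.65,15.65,7.2],[7.65,15.55,7.2],[8.3,15.4,7.2],[8.3,15.4,7.2],[8.3,15.4,7.2]], roll=[0,0,0,0,0,0,0,0,0,0,0,0,0,0,0,0,0,0,0,0])

```text
time: 4.1
position: [0.5985, -0.2297, 0.1307]
tool_rot: [3.117, 0.392, 0.001]
ft_force: [0.5, -1.1, 0.5]
grip_width: 0.006
grip_force: 0.0
```

Request:
move_arm(slide=[[-1,0,0],[-2,0,0],[-2,0,-5],[-2,0,-9],[-4,-4,-10],[-6,-8,-10],[-8,-12,-10],[-9,-16,-10],[-9.5,-19,-10],[-9.5,-21,-10],[-9.5,-21,-10]], roll=[0,0,0,0,0,0,0,0,0,0,0], gripper=8.7)

```text
time: 5.2
position: [0.4529, -0.047, 0.2305]
tool_rot: [-3.114, -0.399, -0.002]
ft_force: [0.7, -1.1, 0.4]
grip_width: 0.922
grip_force: 0.0
```

```bash
python3 - <<'E'
from h import *
t=cams.get_image("top")[:,:,::-1].copy();s=cams.get_image("scene")[:,:,::-1].copy()
cv2.imwrite('pics/t1.png',t);cv2.imwrite('pics/s1.png',s)
f=lambda i,x,y,w,h,k:cv2.resize(i[y:y+h,x:x+w],None,fx=k,fy=k,interpolation=cv2.INTER_CUBIC)
cv2.imwrite('pics/c1.png',np.hstack([f(t,345,170,100,100,4),f(s,170,170,100,100,4)]))
print(monitor.get_state()['position'],monitor.get_state()['tool_rot'])
E
```

```text
[ 0.45381871 -0.05043702  0.23064072] [-3.11680251e+00 -3.91240687e-01 -1.41979275e-03]
```

View pics/c1.png

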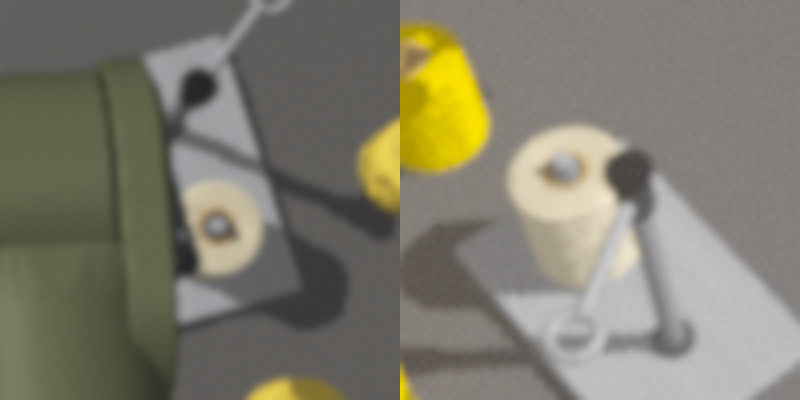

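The guide arm now points well away past the mast: in the scene crop the eye is at (575,335) and the rod leads off from the cap. The stand has not moved, since the cap is still at (199,87) in the top crop. The spool top is clear at (215,230).

Request:
move_arm(slide=[[0,4,0],[0,8,0],[0,12,0],[-0.1,15.5,0],[-0.1,15.5,0],[-0.1,15.5,4],[-0.1,15.5,8],[-0.1,15.5,10],[-0.1,15.5,11],[-0.1,15.5,11],[-0.1,15.5,11]], roll=[0,0,0,0,0,0,0,0,0,0,0])

```text
time: 6.4
position: [0.4923, -0.2007, 0.1217]
tool_rot: [3.116, 0.39, 0.002]
ft_force: [0.2, -0.1, -0.0]
grip_width: 0.999
grip_force: 0.0
```

```bash
python3 - <<'E'
from h import *
s=cams.get_image("scene")[:,:,::-1].copy();w=cams.get_image("wrist")[:,:,::-1].copy()
f=lambda i,x,y,w,h,k:cv2.resize(i[y:y+h,x:x+w],None,fx=k,fy=k,interpolation=cv2.INTER_CUBIC)
cv2.imwrite('pics/c2.png',np.hstack([f(s,150,120,130,160,2.5),cv2.resize(w,None,fx=.7,fy=1)[:400]]))
st=monitor.get_state();print(st['position'],st['tool_rot'],st['ft_force'])
E
```

```text
[ 0.49271943 -0.20051907  0.12205682] [3.1164708  0.39106442 0.00419907] [ 0.48875893 -0.32523538  0.43247667]
```

View pics/c2.png

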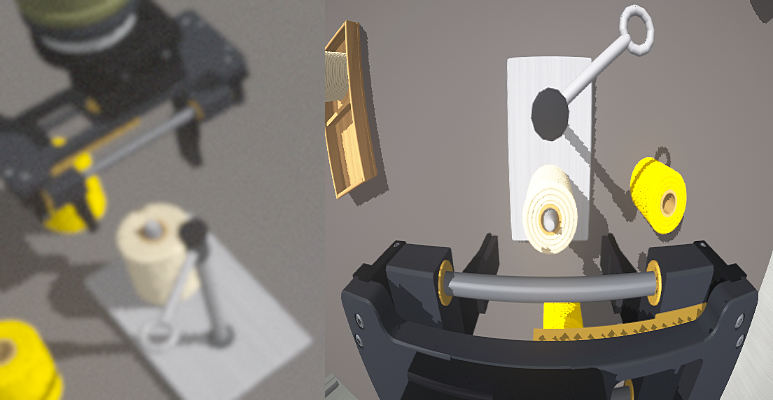

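The fingers straddle the spool in the wrist view: finger tips at about (490,250) and (612,250), spool at (550,215). I'll check the wrist camera's clearance to the cap before going lower.

```bash
python3 - <<'E'
from h import *
c=cams.get_calibration('wrist');st=monitor.get_state()
o=-c['R'].T@c['t'];R=cv2.Rodrigues(st['tool_rot'])[0];print(o,R.T@(o-st['position']),R)
print('mast in tool',R.T@(np.array([.5687,-.181,.17])-st['position']),'spool',R.T@(np.array([.4915,-.2005,.086])-st['position']))
print('yellow',plane('top',(449,208),.07),plane('top',(420,274),.07))
# spindle tip via wrist fisheye
w=cams.get_image('wrist');cv2.imwrite('pics/w.png',w[:,:,::-1])
K=c['mtx'];
def wr(uv,z):
    p=np.array([(uv[0]-K[0,2])/K[0,0],(uv[1]-K[1,2])/K[1,1]]);r=np.linalg.norm(p);d=c['R'].T@np.array([*(np.sin(r)*p/r),np.cos(r)]);return o+d*(z-o[2])/d[2]
for n,uv,z in(('spoolface',((550-325)/.7,221),.086),('tip',((549-325)/.7,217),.095),('cap',((550-325)/.7,113),.17)):
    X=wr(uv,z);print(n,X,R.T@(X-st['position']))
E
```

```text
[ 0.57115992 -0.18079482  0.30489084] [ 0.08135125  0.00045194 -0.18262532] [[ 9.68992653e-01  2.47074369e-01  2.73750895e-03]
 [ 2.47076184e-01 -9.68995997e-01 -3.40699153e-04]
 [ 2.56845719e-03  1.00650824e-03 -9.99996195e-01]]
mast in tool [ 7.85704551e-02 -9.27918615e-05 -4.77416533e-02] spool [-0.00126951 -0.00035606  0.03605333]
yellow [ 0.53934061 -0.33710449  0.07      ] [ 0.36988211 -0.25063096  0.07      ]
spoolface [ 0.49027615 -0.20226865  0.086     ] [-0.00289241  0.00105537  0.03605059]
tip [ 0.49634078 -0.19961715  0.095     ] [ 3.66241725e-03 -6.44857991e-06  2.70663201e-02]
cap [ 0.56911614 -0.1817535   0.17      ] [ 0.07878752  0.00074017 -0.04774026]
```

Request:
move_arm(slide=[[-0.15,0,2],[-0.15,0,4],[-0.15,0,5.5],[-0.15,0,6.5],[-0.15,0,6.5],[-0.15,0,6.5]], roll=[0,0,0,0,0,0])

```text
time: 7.15
position: [0.4906, -0.2006, 0.056]
tool_rot: [3.117, 0.391, 0.001]
ft_force: [-0.6, -0.2, 0.6]
grip_width: 1.003
grip_force: 0.0
```

Request:
move_arm(slide=[[0,0,0],[0,0,0],[0,0,0],[0,0,0],[0,0,0],[0,0,0],[0,0,0],[0,0,0]], roll=[0,0,0,0,0,0,0,0], gripper=5, squeeze=15)

```text
time: 7.95
position: [0.4904, -0.2006, 0.0558]
tool_rot: [3.117, 0.391, 0.001]
ft_force: [-0.4, -0.5, 1.4]
grip_width: 0.689
grip_force: 15.0
```

Request:
move_arm(slide=[[0,0,-0.3],[0,0,-1],[0,0,-2],[0,0,-3],[0,0,-4],[0,0,-5],[0,0,-6],[0,0,-7],[0,0,-8],[0,0,-9],[0,0,-10],[0,0,-11],[0,0,-11.5],[0,0,-11.5],[0,0,-11.5]], roll=[0,0,0,0,0,0,0,0,0,0,0,0,0,0,0])

```text
time: 9.45
position: [0.49, -0.2003, 0.1703]
tool_rot: [-3.117, -0.391, 0.0]
ft_force: [-0.6, 0.8, -2.2]
grip_width: 0.686
grip_force: 15.0
```

Request:
move_arm(slide=[[0.2,-1,0],[0.6,-3.4,0],[1.2,-6.8,0],[1.8,-10.2,0],[2.4,-13.6,0],[3,-17,0],[3.6,-20.4,0],[4.2,-23.8,0],[4.8,-27.2,0],[5.4,-30.6,0],[6,-34,0],[6.4,-36,0],[6.6,-37,0],[6.7,-37.6,0],[6.7,-37.6,0],[6.7,-37.6,0],[6.7,-37.6,0]], roll=[0,-0.02,-0.04,-0.06,-0.08,-0.1,-0.12,-0.14,-0.16,-0.18,-0.2,-0.21,-0.21,-0.21,-0.21,-0.21,-0.21])

```text
time: 11.15
position: [0.4625, 0.179, 0.1706]
tool_rot: [3.06, 0.712, 0.0]
ft_force: [-1.2, 0.4, -1.5]
grip_width: 0.688
grip_force: 15.0
```

```bash
python3 - <<'E'
from h import *
s=cams.get_image("scene")[:,:,::-1].copy();w=cams.get_image("wrist")[:,:,::-1].copy()
f=lambda i,x,y,w,h,k:cv2.resize(i[y:y+h,x:x+w],None,fx=k,fy=k,interpolation=cv2.INTER_CUBIC)
cv2.imwrite('pics/c3.png',np.hstack([f(s,300,80,130,160,2.5),cv2.resize(w,None,fx=.7,fy=1)[:400]]))
st=monitor.get_state();print(st['time'],st['position'],st['tool_rot'],st['ft_force'])
E
```

```text
11.25 [0.46241327 0.17951068 0.17068159] [-3.05950185e+00 -7.13167160e-01 -3.47441247e-04] [-1.25517755 -0.39104941 -2.16979709]
```

View pics/c3.png

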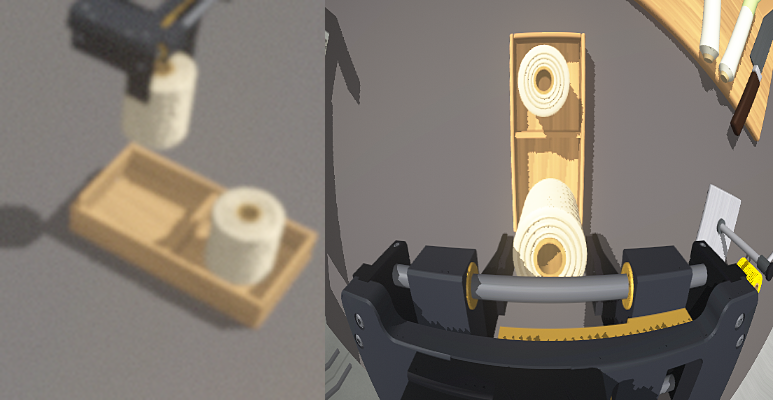

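The spool hangs upright and the wrist view shows it lined up over the empty compartment, at (550,255), with the spare at (543,80).

Request:
move_arm(slide=[[0,-0.1,1],[0,-0.1,3],[0,-0.1,5],[0,-0.1,7],[0,-0.1,9],[0,-0.1,10.5],[0,-0.1,11.3],[0,-0.1,11.7],[0,-0.1,11.9],[0,-0.1,11.9],[0,-0.1,11.9]], roll=[0,0,0,0,0,0,0,0,0,0,0])

```text
time: 12.35
position: [0.4623, 0.1817, 0.0522]
tool_rot: [-3.058, -0.716, -0.002]
ft_force: [0.0, 0.0, -1.6]
grip_width: 0.686
grip_force: 15.0
```

Request:
move_arm(slide=[[0,0,0.1],[0,0,0.2],[0,0,0.3],[0,0,0.4],[0,0,0.4],[0,0,0.4]], roll=[0,0,0,0,0,0])

```text
time: 12.95
position: [0.4617, 0.1814, 0.0475]
tool_rot: [3.059, 0.716, -0.0]
ft_force: [0.6, 0.9, -2.0]
grip_width: 0.685
grip_force: 15.0
```

Request:
move_arm(slide=[[0,0,0.05],[0,0,0.1],[0,0,0.15],[0,0,0.15],[0,0,0.15]], roll=[0,0,0,0,0])

```text
time: 13.45
position: [0.4617, 0.1814, 0.046]
tool_rot: [-3.059, -0.716, -0.0]
ft_force: [0.1, -0.3, -1.7]
grip_width: 0.691
grip_force: 15.0
```

Request:
move_arm(slide=[[0,0,0.04],[0,0,0.08],[0,0,0.12],[0,0,0.12],[0,0,0.12]], roll=[0,0,0,0,0])

```text
time: 13.95
position: [0.4623, 0.1816, 0.0459]
tool_rot: [-3.058, -0.715, -0.002]
ft_force: [-1.5, -0.9, 4.6]
grip_width: 0.688
grip_force: 15.0
```

Request:
move_arm(slide=[[0,0,-0.07],[0,0,-0.07],[0,0,-0.07],[0,0,-0.07],[0,0,-0.07],[0,0,-0.07]], roll=[0,0,0,0,0,0], gripper=8.2)

```text
time: 14.55
position: [0.4617, 0.1814, 0.0455]
tool_rot: [-3.059, -0.716, 0.0]
ft_force: [-0.8, -0.3, 0.3]
grip_width: 0.939
grip_force: 0.0
```

Request:
move_arm(slide=[[0,0,-1],[0,0,-3],[0,0,-6],[0,0,-9],[0,0,-13],[0,0,-17],[-3,0,-20],[-6,-3,-20],[-7,-8,-20],[-7,-13,-20],[-7,-17,-20],[-7,-22,-20],[-7,-22,-20],[-7,-22,-20]], roll=[0,0,0,0,0,0,0,0,0,0,0,0,0,0])

```text
time: 15.95
position: [0.3008, 0.348, 0.246]
tool_rot: [3.057, 0.72, 0.001]
ft_force: [0.3, 0.4, -0.1]
grip_width: 0.94
grip_force: 0.0
```

```bash
python3 - <<'E'
from h import *
t=cams.get_image("top")[:,:,::-1].copy();s=cams.get_image("scene")[:,:,::-1].copy()
f=lambda i,x,y,w,h,k:cv2.resize(i[y:y+h,x:x+w],None,fx=k,fy=k,interpolation=cv2.INTER_CUBIC)
a=np.hstack([f(t,345,170,100,75,4),f(t,200,178,100,75,4)])
b=np.hstack([f(s,178,180,100,75,4),f(s,325,135,100,75,4)])
cv2.imwrite('pics/c4.png',np.vstack([a,b]))
st=monitor.get_state();print(st['time'],st['position'],st['ft_force'])
E
```

```text
16.05 [0.30221399 0.3464283  0.24596189] [-0.47042753 -1.21234949 -0.35957289]
```

View pics/c4.png

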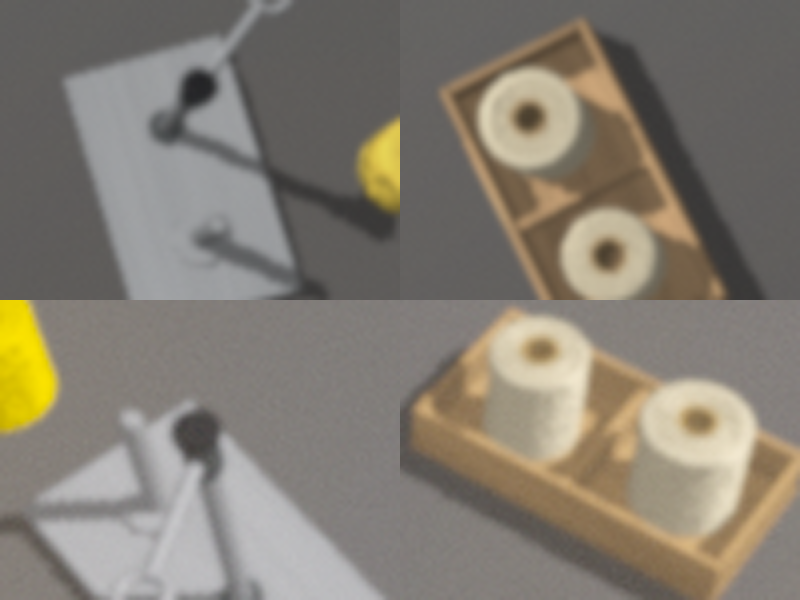

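The spool stands upright in the empty compartment: its top is at (608,255) in the top crop, with the spare unchanged at (528,117). The stand and tray corners are at the same pixels as before, and the robot is clear.

```bash
python3 -c "
from bench import workorder;print(workorder.close_job())"
```

```text
the job is handed in; nothing more can be done
None
```

The job is handed in at about 16 s: the guide arm is swung well aside, and the spool is off the spindle and standing upright in the tray's empty compartment, with the stand, tray and spare spool unmoved in the last pictures (leeks and knife were never approached and weren't re-checked).

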